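# Free the stuck disc-cutter plate

### The arm

A 7-joint arm with a two-finger parallel gripper is mounted at the origin on the work surface. World frame = base frame: x ahead of the robot, y to its left, z up, the work surface at z = 0. Lengths are in m, angles in rad, forces in N, time in s.
With the tool pointing down it reaches from about 0.425 to 0.825 m from the base axis. Payload 3.6 kg.
Tool frame: the origin (TCP) lies midway between the tips of the shut fingers; the grasp point (between the pads) lies arm.grip_point_offset behind it (arm.grip_point_offset is the distance from the TCP to the grasp point, in m); z points along the fingers, y is the line along which they close (so a half turn about z gives the same grasp; the last joint's range is limited). The gripper opens to 85 mm and grips with 20 to 120 N. Pads are 22 mm wide; open, the fingers measure 114 mm over their backs; the gripper's body (76 mm by 85 mm) begins 54 mm behind the grasp point. The pads swing forward as they close: fully open they stand 13 mm farther back than shut.
Start: joints at [1.222, 0.615, -0.013, 1.423, 0.008, 1.103, -0.04], TCP at [0.206, -0.617, 0.231] pointing down, gripper open.
Joint ranges: [-3.12, 3.12], [-0.3, 2.06], [-1.34, 1.32], [0.26, 2.42], [-1.36, 4.5], [0.01, 1.98], [-2.84, 2.84]. Speed limits (rad/s): [2.79, 2.79, 3.14, 3.14, 3.14, 3.14, 3.14].

### API

Orientations are given as a unit quaternion [x, y, z, w].
In Python, from plant import arm gives the robot as it stands. The module is installed in compiled form; this text tells all that it offers.
- The arm moves only by the tool move_arm, never from a script. Its argument "steps" is a list of rows, each a list of 4 numbers: the shift along the world's x, y, z in m, then the turn about the world's z in rad. A call has 1 to 5 rows; each row is the pose to reach, as a shift and turn from the pose commanded when the call began; what a row does not reach only later rows make up. A row lasts 1/10 s, in which the tool goes at most 50 mm and 8.59 degrees, less where a joint would pass 70% of its speed; a pose out of reach is approached as far as the arm can. A call with a gripper value outside its range is refused whole. "fingers" is the opening, from -1 (shut) to 1 (fully open), so that 0 is half open, set as the call begins (left out, the last holds). The fingers move at their own pace and stop on an object; the grip force is fixed at half the most. Time passes only in rows, so rows that repeat a pose let the fingers close. It gives the time, the measured TCP pose, the force, the opening and the grip force at its end, in the units of the state.
- arm.sense(): the state, without advancing time (a new reading comes with each control period).
- arm.get_image(name): name is "scene" or "top"; returns the picture (400x640x3 uint8, blue, green, red); there is no depth.
- arm.camera_params(name): a dict with "intrinsics" (3x3 intrinsics, pixels), "k1" (the pictures are not rectified: a ray, as slopes to the right and down, at radius r is drawn at 1 + k1 r^2 times it, then the intrinsics apply), "pose" (4x4, takes a point from camera to world coordinates). Camera axes: x right, y up, looking along -z (the intrinsics and any distortion apply to the point x, -y, -z); pixel columns grow to the right and rows downward; lengths in m; the calibration is good to about 2 mm. A picture is of the moment at which its call begins. camera_params takes no time and is no camera call.
- arm.job_done(): hands the job in; it is judged then, once.
The state is a dict: "clock": time; "qpos": joint angles; "qvel": joint speeds; "joint_torque": joint torques, N m; "ee_pos": TCP position; "tcp_rot": TCP orientation; "wrist_force": force on the tool from outside, world axes, zero at the start; "ft_torque": the same for the moment, N m; "gripper_width": opening from 0.0 (shut) to 1.0 (fully open); "grip_force": force on a finger pad.
Only numpy, scipy, OpenCV 4.12 (cv2) and the standard library are available. Lean on these libraries where they do the work, as an engineer would, in place of code of your own. Each camera call takes 0.05 s, during which the arm holds its last target. There are 200 camera calls.

### The job

Unscrew the hand knob on the disc cutter all the way to its stop (it may be right- or left-hand threaded: find by trying which way it loosens). Then lever the stuck top plate up as far as it goes, using the pry bar over the fulcrum block with its toe under the plate's overhanging lip. Finally lay the pry bar flat on the bench, without dropping it and touching neither cutter nor fulcrum block, and leave the spare knob, hammer, jar and caliper alone.

Things in the scene. Friction and masses are not known exactly. Their poses are not given: they have to be found in the camera images.
- cutter: Disc cutter, fixed: dark steel base 25 mm high, on it a bright steel top plate 120 x 100 x 16 mm with black holes; a knob stands in the plate's middle. Origin on the bench under the plate's middle; z up. Its -x side is the prying side: base from x = -35 to +60 mm, plate from -60 to +60 mm, so the plate overhangs by 25 mm, over an open 25 mm high space. Both span y = -50 to +50 mm.
- cutter_top (a point): Point on the cutter's vertical axis, 41 mm above the bench: the middle of the plate's top when the plate is down. Does not move with the plate.
- plate_lip (a point): Middle of the lower edge of the plate's overhanging lip (60 mm from the cutter's axis on its -x side); 25 mm above the bench when down. Moves with the plate.
- plate (a joint): Height of the top plate above its seat (m): 0 = down, 0.007 = up, against its stop. It is tight on its dowels: raising it takes about 37 N at the lip, and it stays where it is left. A tight knob holds it down.
- fulcrum: Fulcrum block, fixed to the bench on the cutter's -x side, about 90 mm from the cutter's axis: dark steel, 22 mm (x) x 70 mm (y), with a round-topped steel ridge (radius 6 mm) along its y, top 26 mm above the bench. Origin on the bench under its middle.
- fulcrum_top (a point): Middle of the top line of the fulcrum's ridge, 26 mm above the bench.
- knob_a_grip (a point): Grip point of a hand knob: dark steel bar 48 mm long (this frame's x), 12 mm wide, 29 mm tall, on a round hub (radius 18 mm) over a washer. The point is on the knob's vertical axis, at the bar's mid-height, 32 mm above the plate top when tight. knob_a and knob_b look alike; one is right-, one left-hand threaded. Either may be on the cutter; the other is a spare on the stand.
- knob_b_grip (a point): Grip point of a hand knob: dark steel bar 48 mm long (this frame's x), 12 mm wide, 29 mm tall, on a round hub (radius 18 mm) over a washer. The point is on the knob's vertical axis, at the bar's mid-height, 32 mm above the plate top when tight. knob_a and knob_b look alike; one is right-, one left-hand threaded. Either may be on the cutter; the other is a spare on the stand.
- knob_a (a joint): How far knob_a has been unscrewed (rad): 0 = tight (a hard stop), 2.4 = fully unscrewed (a stop). It grows in the loosening direction, whichever way round that is. Turning takes about 0.25 N m; the knob rises 3 mm per rad (quick, coarse thread).
- knob_b (a joint): How far knob_b has been unscrewed (rad): 0 = tight (a hard stop), 2.4 = fully unscrewed (a stop). It grows in the loosening direction, whichever way round that is. Turning takes about 0.25 N m; the knob rises 3 mm per rad (quick, coarse thread).
- pry_bar: Loose pry bar, 260 mm long along its x, lying flat, 0.2 to 0.35 kg. Origin at mid-length on the underside. Flat bright steel blade 18 mm wide, 6 mm thick from x = -20 to +130 mm (the toe end); wooden handle 22 mm wide, 16 mm thick from x = -130 to -20 mm; the underside is one flat face (z = 0).
- stand: Dark wooden block 70 x 70 x 41 mm, fixed, on which the spare knob stands. Origin under its middle.
- hammer: Bystander: hammer with wooden handle, 260 mm long along its x, lying on the bench.
- jar: Bystander: closed white jar, 64 mm wide, 70 mm high.
- caliper: Bystander: steel caliper with a black slide, 200 mm long along its x, lying on the bench.
Mind the look-alikes: they are no part of the job. Leave any green or purple look-alike of the cutter alone.

How it is judged:
By the outcome, as a careful person would: the job done as asked, in the order asked, and still so for the second after the job is handed in, with the robot touching nothing.
It also fails if it takes over 61 s, if anything falls off the work surface, if the arm or the gripper's body presses on something with over 40 N, if the wrist force passes 120 N, or if a joint passes its speed limit or range.

## Working session

There is one attempt and no reset: what is moved stays moved. The work goes in short steps, Python scripts to look and compute and a tool call to move; the robot and the scene stay as the last step left them, time stands still between calls to the robot, and variables do not carry over. Pictures are saved under pics/ and viewed, at most 10 in all, crops included, and the job is handed in when it is done.

Besides the shell and the picture viewer there is one more tool, called after "Call:" by a JSON object that holds its "api" and its "payload", one argument or row to a line. move_arm: Moves the arm, as the interface text tells. Its arguments: {"type":"object","properties":{"steps":{"type":"array"},"fingers":{"type":"number"}},"required":["steps"]}

```bash
mkdir -p pics
cat > h.py <<'E'
import numpy as np, cv2
from plant import arm
def ray(name,px):
    p=arm.camera_params(name); K=np.array(p["intrinsics"]); T=np.array(p["pose"]); k=p["k1"]
    d=np.array([(px[0]-K[0,2])/K[0,0],(px[1]-K[1,2])/K[1,1]]); u=d.copy()
    for _ in range(20): u=d/(1+k*(u@u))
    v=T[:3,:3]@np.array([u[0],-u[1],-1]); return T[:3,3],v
def onz(name,px,z):
    o,v=ray(name,px); return o+v*(z-o[2])/v[2]
def proj(name,P):
    p=arm.camera_params(name); K=np.array(p["intrinsics"]); T=np.array(p["pose"]); k=p["k1"]
    c=T[:3,:3].T@(np.array(P)-T[:3,3]); u=np.array([c[0],-c[1]])/-c[2]; u=u*(1+k*(u@u))
    return u*[K[0,0],K[1,1]]+[K[0,2],K[1,2]]
def two(p1,p2):
    (o,v),(q,w)=ray("top",p1),ray("scene",p2)
    t=np.linalg.lstsq(np.c_[v,-w],q-o,rcond=None)[0]; a=o+v*t[0]; b=q+w*t[1]; return (a+b)/2,np.linalg.norm(a-b)
def snap(name,f):
    im=arm.get_image(name); cv2.imwrite("pics/"+f,im); return im
E
python3 - <<'E'
from h import *
snap("top","t0.png");snap("scene","s0.png")
for n in("top","scene"):print(arm.camera_params(n))
print(arm.grip_point_offset,arm.sense())
E
```

```text
{'intrinsics': array([[377.44559419,   0.        , 317.43868713],
       [  0.        , 377.44559419, 197.93764815],
       [  0.        ,   0.        ,   1.        ]]), 'k1': -0.07645663155245035, 'pose': array([[-0.0143864 ,  0.98913184, -0.14632578,  0.40892469],
       [-0.99979731, -0.01216872,  0.01603967,  0.04209335],
       [ 0.01408475,  0.14652687,  0.98910641,  1.18447595],
       [ 0.        ,  0.        ,  0.        ,  1.        ]])}
{'intrinsics': array([[384.50906917,   0.        , 325.52536714],
       [  0.        , 384.50906917, 193.48780845],
       [  0.        ,   0.        ,   1.        ]]), 'k1': -0.05735838335876818, 'pose': array([[-0.51504965, -0.58421842,  0.62722619,  1.15066622],
       [ 0.85695128, -0.33479818,  0.39184778,  0.4048247 ],
       [-0.0189305 ,  0.73932335,  0.67308441,  0.68782464],
       [ 0.        ,  0.        ,  0.        ,  1.        ]])}
0.0187 {'clock': 0.1, 'qpos': array([ 1.22247665,  0.6158188 , -0.01262609,  1.42477354,  0.00809563,
        1.10340497, -0.0403885 ]), 'qvel': array([-0.00011562, -0.00140703,  0.00065039, -0.00535763,  0.00039558,
       -0.00051139,  0.00026823]), 'joint_torque': array([ 1.86854144e-03, -4.70382106e+01,  2.60705743e-01, -1.71571076e+01,
        1.01736677e-02,  5.85049071e-03,  3.84655593e-06]), 'ee_pos': array([ 0.20538466, -0.61595646,  0.23024481]), 'tcp_rot': array([ 9.87074581e-01,  1.60257248e-01, -1.98925486e-04, -1.16044661e-03]), 'wrist_force': array([-0.33290525, -0.47313522,  0.62044702]), 'ft_torque': array([0.00240314, 0.01310356, 0.00017646]), 'grip_force': 0.0, 'gripper_width': 1.00227725848731}
```

View pics/t0.png

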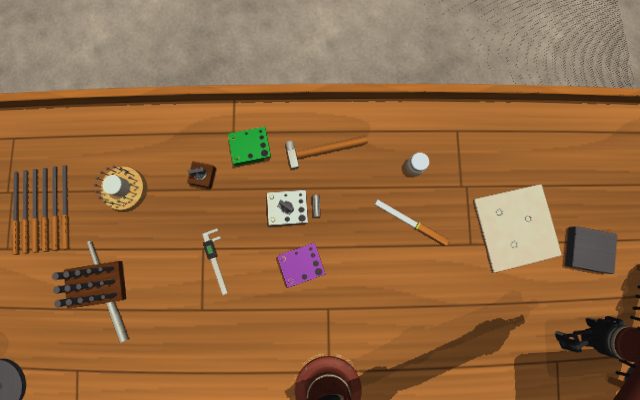

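View pics/s0.png

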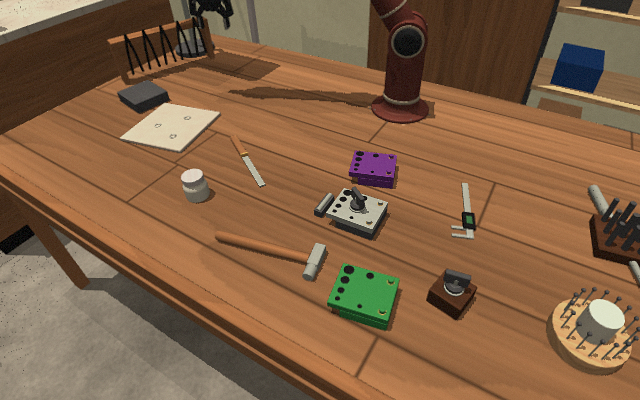

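The top view shows the cutter at (288,208), the fulcrum at (316,206) on its right (world −y), and the pry bar from its toe (378,203) to its handle end (446,243). The spare is on the stand at (202,175). I'll measure with masks next.

Run:
```python
from h import *
im=cv2.imread("pics/t0.png"); sc=cv2.imread("pics/s0.png")
a=cv2.resize(im[170:260,250:460],None,fx=3.8,fy=3.8,interpolation=cv2.INTER_CUBIC)
b=cv2.resize(sc[175:245,300:400],None,fx=3.5,fy=3.5,interpolation=cv2.INTER_CUBIC)
out=np.zeros((600,800,3),np.uint8); out[:a.shape[0],:a.shape[1]]=a[:,:800]; out[342:342+b.shape[0],:b.shape[1]]=b
cv2.imwrite("pics/c1.png",out)
hsv=cv2.cvtColor(im,cv2.COLOR_BGR2HSV)
m=((hsv[...,1]<60)&(hsv[...,2]>110)).astype(np.uint8)*255
for c in cv2.findContours(m,cv2.RETR_EXTERNAL,cv2.CHAIN_APPROX_NONE)[0]:
    x,y,w,h=cv2.boundingRect(c)
    if 255<x<420 and 170<y<230 and cv2.contourArea(c)>30:
        r=cv2.minAreaRect(c); z=.041 if x<290 else(.026 if x<340 else .006)
        print(x,y,w,h,r); print(np.array([onz("top",p,z) for p in cv2.boxPoints(r)]).round(4).tolist(), onz("top",r[0],z).round(4))
# handle end
m=((hsv[...,0]<16)&(hsv[...,1]>170)&(hsv[...,2]>120)).astype(np.uint8)*255
m[:, :405]=0;m[:, 460:]=0;m[:205]=0;m[255:]=0
c=max(cv2.findContours(m,cv2.RETR_EXTERNAL,cv2.CHAIN_APPROX_NONE)[0],key=cv2.contourArea);r=cv2.minAreaRect(c);print(r,np.array([onz("top",p,.012) for p in cv2.boxPoints(r)]).round(4).tolist())
```

```text
375 200 43 28 ((395.8598937988281, 213.2412567138672), (46.64280700683594, 6.081418991088867), 30.141382217407227)
[[0.5612, -0.1561, 0.006], [0.5778, -0.1664, 0.006], [0.5016, -0.2919, 0.006], [0.4851, -0.2813, 0.006]] [ 0.5314 -0.224   0.006 ]
314 195 6 22 ((316.7896423339844, 205.42413330078125), (21.139928817749023, 4.6977620124816895), 86.633544921875)
[[0.5896, 0.0344, 0.026], [0.5903, 0.0198, 0.026], [0.5244, 0.017, 0.026], [0.5238, 0.0314, 0.026]] [0.5569 0.0257 0.026 ]
267 190 41 35 ((286.64825439453125, 207.2234649658203), (32.72734832763672, 39.179691314697266), 86.18592071533203)
[[0.5978, 0.1811, 0.041], [0.6045, 0.0611, 0.041], [0.5039, 0.0554, 0.041], [0.4975, 0.174, 0.041]] [0.5506 0.1179 0.041 ]
((432.0, 229.5), (49.0, 54.0), 90.0) [[0.5565, -0.2529, 0.012], [0.5541, -0.4273, 0.012], [0.3997, -0.4172, 0.012], [0.4033, -0.2459, 0.012]]
```

View pics/c1.png

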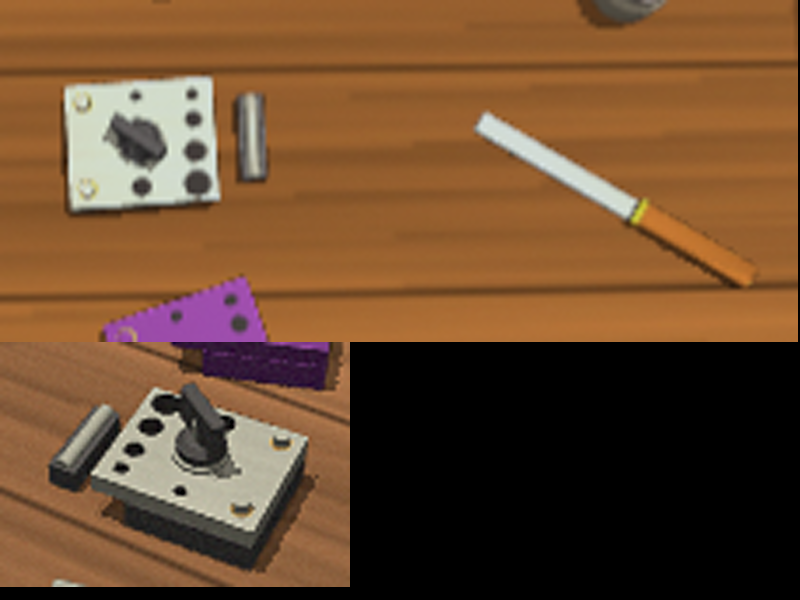

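Run:
```python
from h import *
z=.0875
A=onz("scene",(352.9,187.3),z);B=onz("scene",(363.4,200.7),z);print("scene",A,B,np.arctan2(*(B-A)[1::-1]))
print("center pred", proj("scene",(.551,.118,z)),proj("top",(.551,.118,z)))
im=cv2.imread("pics/t0.png"); sc=cv2.imread("pics/s0.png")
for n,I,(x0,y0,x1,y1) in(("top",im,(272,196,300,218)),("scene",sc,(340,180,376,216))):
    g=cv2.cvtColor(I,cv2.COLOR_BGR2GRAY)[y0:y1,x0:x1]
    m=(g<110).astype(np.uint8)*255
    cs=cv2.findContours(m,cv2.RETR_EXTERNAL,cv2.CHAIN_APPROX_NONE)[0]
    c=max(cs,key=cv2.contourArea)+[x0,y0]
    print(n,cv2.minAreaRect(c)); print('\n'.join(' '.join('%3d'%v for v in r) for r in g))
```

```text
scene [0.54057455 0.10018308 0.0875    ] [0.56934198 0.1424061  0.0875    ] 0.972716915931593
center pred [357.57448706 192.39819001] [285.5466887 205.1533435]
top ((285.70001220703125, 206.6000213623047), (16.099689483642578, 10.28591251373291), 26.56505012512207)
214 140 212 215 215 215 215 214 214 214 215 214 184 141 172 200 215 214 215 215 215 215 215 214 215 215 213 183
207 110 208 214 215 214 215 214 214 214 215 215 214 200 215 215 214 215 215 214 215 215 214 215 215 215 215 215
152 157 212 215 215 215 214 215 214 214 215 215 215 214 214 215 215 215 214 214 215 214 214 214 214 215 214 214
173 205 214 214 214 215 214 213 173 194 215 214 215 215 215 215 215 215 215 215 215 215 214 215 214 215 213 161
214 214 214 214 214 214 214 191 108 135 166 215 214 186 182 207 214 214 215 214 215 215 215 214 215 213 191  78
214 214 215 215 214 215 214 132  91  89 101 159 176 122 112 146 159 179 210 215 214 214 214 214 214 213 172  62
214 214 214 214 214 214 213  79  89  92  94  90 111  73  77  75  75 110 155 187 214 214 214 214 214 214 196 105
213 213 213 213 214 213 168  73  71  84  94  94  9
[... 6220 characters left out ...]
 182 180 184 183 184 184 187  82  65 113 155 179 181 165 133  85  66  79  92 108 107 102  96  93 191 182 183 177 177 178 180
182 182 181 178 182 182 181 182 182 183 183 185 187 191 145  62  64  65  66  70 116  72  87  84 105 102 106 103  97 189 183 182 183 183 181 182
181 184 177 186 182 182 182 182 182 184 184 184 185 188 191 189 191 193 186 169 169 172  83  85 101 100 188 188 188 185 181 178 183 183 184 186
181 182 180 181 183 183 185 183 182 183 183 184 185 185 183 183 186 189 185 186 183 167 186 190 189 184 184 179 183 182 181 183 178 181 182 181
185 182 182 181 183 186 186 182 184 188 189 188 184 186 182 184 181 185 185 185 187 190 186 185 182 182 185 181 181 182 179 179 181 180 180 182
```

Call:
{"api": "move_arm", "payload": {
  "steps": [
    [0.09,0.19,0,0.2],
    [0.09,0.19,0,0.2],
    [0.09,0.19,0,0.2],
    [0.09,0.19,0,0.2],
    [0.09,0.19,0,0.2]
  ],
  "fingers": 1
}}

```text
clock: 0.6
ee_pos: [0.2993, -0.4198, 0.2311]
tcp_rot: [0.965, 0.263, 0.001, -0.002]
wrist_force: [0.0, 0.2, -0.6]
gripper_width: 0.999
grip_force: 0.0
```

Call:
{"api": "move_arm", "payload": {
  "steps": [
    [0.09,0.19,0,0.2],
    [0.09,0.19,0,0.2],
    [0.09,0.19,0,0.2],
    [0.09,0.19,0,0.2],
    [0.09,0.19,0,0.2]
  ]
}}

```text
clock: 1.1
ee_pos: [0.3882, -0.2307, 0.2314]
tcp_rot: [0.934, 0.358, 0.001, -0.001]
wrist_force: [-0.5, -0.3, 0.4]
gripper_width: 1.001
grip_force: 0.0
```

Call:
{"api": "move_arm", "payload": {
  "steps": [
    [0.09,0.19,0,0.2],
    [0.09,0.19,0,0.2],
    [0.09,0.19,0,0.2],
    [0.09,0.19,0,0.2],
    [0.09,0.19,0,0.2]
  ]
}}

```text
clock: 1.6
ee_pos: [0.4779, -0.0404, 0.2315]
tcp_rot: [0.894, 0.449, 0.002, -0.001]
wrist_force: [-0.5, -0.9, -0.6]
gripper_width: 0.999
grip_force: 0.0
```

Call:
{"api": "move_arm", "payload": {
  "steps": [
    [0.073,0.158,0,0.04],
    [0.073,0.158,0,0.04],
    [0.073,0.158,0,0.04],
    [0.073,0.158,0,0.04],
    [0.073,0.158,-0.05,0.04]
  ],
  "fingers": 0
}}

```text
clock: 2.1
ee_pos: [0.5552, 0.1175, 0.1863]
tcp_rot: [0.885, 0.465, 0.009, 0.001]
wrist_force: [0.5, 0.0, -1.0]
gripper_width: 0.502
grip_force: 0.0
```

Run:
```python
from h import *
snap("top","t1.png");snap("scene","s1.png");s=arm.sense();print(s["ee_pos"],s["tcp_rot"],s["qpos"])
a=cv2.imread("pics/s1.png")[100:240,280:440];b=cv2.imread("pics/t1.png")[150:250,230:350]
cv2.imwrite("pics/c2.png",np.hstack([cv2.resize(a,(440,385)),cv2.resize(b,(360,385))]))
print(proj("scene",s["ee_pos"]),proj("top",s["ee_pos"]))
```

```text
[0.5447373  0.10914415 0.17565126] [ 0.88649887  0.46267838 -0.00687326 -0.00111134] [-0.03845372  0.55258907 -0.30725149  1.75418526  0.20763249  0.88079416
 -1.04652274]
[356.78306987 159.51952585] [286.56522737 203.24374776]
```

View pics/c2.png

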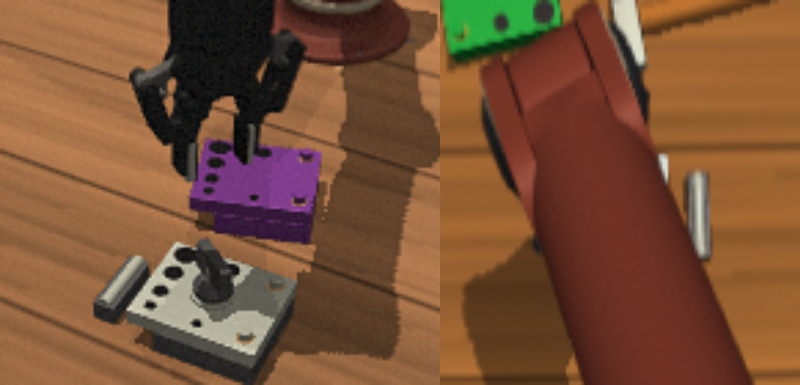

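Call:
{"api": "move_arm", "payload": {
  "steps": [
    [0,0,-0.05,0],
    [0,0,-0.05,0],
    [0,0,-0.05,0],
    [0,0,-0.05,0],
    [0,0,-0.05,0]
  ],
  "fingers": 0
}}

```text
clock: 2.7
ee_pos: [0.5501, 0.1114, 0.1338]
tcp_rot: [0.887, 0.462, 0.002, 0.001]
wrist_force: [-0.3, -0.1, -1.1]
gripper_width: 0.499
grip_force: 0.0
```

Call:
{"api": "move_arm", "payload": {
  "steps": [
    [0,0.006,-0.03,0.01],
    [0.001,0.006,-0.05,0.01],
    [0.001,0.006,-0.068,0.01],
    [0.001,0.006,-0.068,0.01],
    [0.001,0.006,-0.068,0.01]
  ],
  "fingers": 0
}}

```text
clock: 3.2
ee_pos: [0.5504, 0.1176, 0.0646]
tcp_rot: [0.884, 0.467, 0.001, 0.0]
wrist_force: [0.9, -0.6, 0.5]
gripper_width: 0.5
grip_force: 0.0
```

Close on the knob.

Call:
{"api": "move_arm", "payload": {
  "steps": [
    [0,0,0,0],
    [0,0,0,0],
    [0,0,0,0],
    [0,0,0,0],
    [0,0,0,0]
  ],
  "fingers": -1
}}

```text
clock: 3.7
ee_pos: [0.5509, 0.1174, 0.0648]
tcp_rot: [0.884, 0.467, 0.001, 0.001]
wrist_force: [-0.3, -0.6, 7.9]
gripper_width: 0.128
grip_force: 61.0
```

Call:
{"api": "move_arm", "payload": {
  "steps": [
    [0,0,0.001,0.04],
    [0,0,0.001,0.08],
    [0,0,0.001,0.12],
    [0,0,0.001,0.15],
    [0,0,0.001,0.15]
  ]
}}

```text
clock: 4.2
ee_pos: [0.5508, 0.1173, 0.0648]
tcp_rot: [0.848, 0.53, 0.001, -0.0]
wrist_force: [2.0, 0.1, 3.9]
gripper_width: 0.125
grip_force: 85.3
```

Run:
```python
from h import *
s=arm.sense();print(s["ee_pos"],s["tcp_rot"],2*np.arctan2(s["tcp_rot"][1],s["tcp_rot"][0]),s["qpos"],s["wrist_force"],s["ft_torque"],s["gripper_width"])
```

```text
[0.55080287 0.11726627 0.06482171] [ 8.47885535e-01  5.30177910e-01  1.22214317e-03 -9.95373151e-05] 1.1176216978768279 [-0.0612292   0.71196201 -0.29518343  1.84186757  0.3257164   0.63274844
 -1.00613076] [2.04616491 0.13606798 3.89976646] [ 0.00860352 -0.59940951 -1.95377742] 0.12506902215958568
```

Call:
{"api": "move_arm", "payload": {
  "steps": [
    [0,0,0,-0.1],
    [0,0,0,-0.2],
    [0,0,0.0005,-0.3],
    [0,0,0.001,-0.4],
    [0,0,0.001,-0.4]
  ]
}}

```text
clock: 4.7
ee_pos: [0.5507, 0.1174, 0.0656]
tcp_rot: [0.934, 0.357, 0.001, 0.001]
wrist_force: [4.8, -1.5, 1.8]
gripper_width: 0.129
grip_force: 60.5
```

Run:
```python
from h import *
s=arm.sense();print(s["ee_pos"],2*np.arctan2(s["tcp_rot"][1],s["tcp_rot"][0]),s["qpos"],s["wrist_force"],s["ft_torque"],s["gripper_width"])
```

```text
[0.55074231 0.11743164 0.06556667] 0.7295986514025502 [-0.13275131  0.69992688 -0.18449465  1.84430591  0.21071032  0.61358345
 -1.28853184] [ 4.8299728  -1.45950139  1.83244012] [-0.31442713 -0.98171599  0.05059729] 0.12873460765122174
```

Call:
{"api": "move_arm", "payload": {
  "steps": [
    [0,0,0,0],
    [0,0,0,0],
    [0,0,0,0],
    [0,0,0.03,0],
    [0,0,0.04,0.1]
  ],
  "fingers": 0.6
}}

```text
clock: 5.2
ee_pos: [0.5495, 0.1181, 0.1066]
tcp_rot: [0.916, 0.402, 0.0, -0.0]
wrist_force: [0.4, 0.1, 0.5]
gripper_width: 0.801
grip_force: 0.0
```

Call:
{"api": "move_arm", "payload": {
  "steps": [
    [0,0,0,0.74],
    [0,0,0,0.74],
    [0,0,0,0.74],
    [0,0,0,0.74],
    [0,0,0,0.74]
  ]
}}

```text
clock: 5.7
ee_pos: [0.5484, 0.1173, 0.1048]
tcp_rot: [0.707, 0.707, -0.001, -0.001]
wrist_force: [-0.4, -0.1, -0.2]
gripper_width: 0.797
grip_force: 0.0
```

Call:
{"api": "move_arm", "payload": {
  "steps": [
    [0,0,0,0.74],
    [0,0,0,0.74],
    [0,0,0,0.74],
    [0,0,0,0.74],
    [0,0,0,0.74]
  ]
}}

```text
clock: 6.2
ee_pos: [0.5486, 0.1172, 0.1049]
tcp_rot: [0.404, 0.915, -0.001, -0.001]
wrist_force: [0.3, 1.0, -0.1]
gripper_width: 0.801
grip_force: 0.0
```

Call:
{"api": "move_arm", "payload": {
  "steps": [
    [0,0,0,0.74],
    [0,0,0,0.74],
    [0,0,0,0.74],
    [0,0,0,0.74],
    [0,0,0,0.74]
  ]
}}

```text
clock: 6.7
ee_pos: [0.5487, 0.117, 0.1049]
tcp_rot: [0.046, 0.999, -0.001, -0.001]
wrist_force: [0.6, 0.7, -1.1]
gripper_width: 0.8
grip_force: 0.0
```

Call:
{"api": "move_arm", "payload": {
  "steps": [
    [0,0,0,0.74],
    [0,0,0,0.74],
    [0,0,0,0.74],
    [0,0,0,0.74],
    [0,0,0,0.74]
  ]
}}

```text
clock: 7.2
ee_pos: [0.5488, 0.117, 0.1048]
tcp_rot: [-0.318, 0.948, -0.0, -0.001]
wrist_force: [-0.2, 0.9, -0.3]
gripper_width: 0.804
grip_force: 0.0
```

Run:
```python
from h import *
s=arm.sense();print(s["ee_pos"],2*np.arctan2(s["tcp_rot"][1],s["tcp_rot"][0]),s["qpos"],s["wrist_force"],s["ft_torque"],s["gripper_width"])
```

```text
[0.54876889 0.11698406 0.10483976] 3.7895424976753582 [ 0.33706412  0.85790191 -1.02457211  1.80450193  0.86908903  1.00943878
  1.17026297] [-0.15645744  0.88710936 -0.28080848] [-0.03723028  0.02434354 -0.01024678] 0.8044602511953148
```

Call:
{"api": "move_arm", "payload": {
  "steps": [
    [0.002,0,-0.02,0.08],
    [0.002,0,-0.038,0.08],
    [0.002,0,-0.038,0.08],
    [0.002,0,-0.038,0.08],
    [0.002,0,-0.038,0.08]
  ]
}}

```text
clock: 7.7
ee_pos: [0.5518, 0.1179, 0.0679]
tcp_rot: [-0.352, 0.936, 0.0, 0.0]
wrist_force: [0.4, -0.2, -0.4]
gripper_width: 0.798
grip_force: 0.0
```

Call:
{"api": "move_arm", "payload": {
  "steps": [
    [0,0,0,0],
    [0,0,0,0],
    [0,0,0,0],
    [0,0,0,0],
    [0,0,0,0]
  ],
  "fingers": -1
}}

```text
clock: 8.2
ee_pos: [0.5515, 0.1177, 0.0677]
tcp_rot: [-0.353, 0.936, -0.0, 0.0]
wrist_force: [-0.5, -0.3, 2.6]
gripper_width: 0.128
grip_force: 60.2
```

Call:
{"api": "move_arm", "payload": {
  "steps": [
    [0,0,0.0004,-0.14],
    [0,0,0.0008,-0.28],
    [0,0,0.0012,-0.42],
    [0,0,0.0016,-0.56],
    [0,0,0.002,-0.7]
  ]
}}

```text
clock: 8.7
ee_pos: [0.5516, 0.1173, 0.0698]
tcp_rot: [-0.008, 1.0, -0.0, 0.0]
wrist_force: [-1.1, -1.0, 2.1]
gripper_width: 0.129
grip_force: 60.3
```

Run:
```python
from h import *
s=arm.sense();print(s["ee_pos"],2*np.arctan2(s["tcp_rot"][1],s["tcp_rot"][0]),s["qpos"],s["wrist_force"],s["ft_torque"],s["gripper_width"])
```

```text
[0.55159165 0.11731602 0.06980011] 3.157665042638492 [ 0.24939562  0.84122472 -0.84113541  1.82511566  0.81964345  0.86540769
  0.58896704] [-1.08718    -0.97490805  2.14229135] [-0.168179    0.17896721  0.28327937] 0.129431910398039
```

Call:
{"api": "move_arm", "payload": {
  "steps": [
    [0,0,0.0004,-0.14],
    [0,0,0.0008,-0.28],
    [0,0,0.0012,-0.42],
    [0,0,0.0016,-0.56],
    [0,0,0.002,-0.7]
  ]
}}

```text
clock: 9.2
ee_pos: [0.5515, 0.117, 0.0719]
tcp_rot: [0.335, 0.942, -0.001, 0.0]
wrist_force: [-1.2, -1.1, 3.3]
gripper_width: 0.126
grip_force: 60.5
```

Call:
{"api": "move_arm", "payload": {
  "steps": [
    [0,0,0.0004,-0.14],
    [0,0,0.0008,-0.28],
    [0,0,0.0012,-0.42],
    [0,0,0.0016,-0.56],
    [0,0,0.002,-0.7]
  ]
}}

```text
clock: 9.7
ee_pos: [0.5512, 0.1169, 0.074]
tcp_rot: [0.638, 0.77, -0.001, 0.0]
wrist_force: [-1.3, -0.8, 4.7]
gripper_width: 0.125
grip_force: 60.6
```

Run:
```python
from h import *
s=arm.sense();print(s["ee_pos"],2*np.arctan2(s["tcp_rot"][1],s["tcp_rot"][0]),s["qpos"],s["wrist_force"],s["ft_torque"],s["gripper_width"])
```

```text
[0.55117878 0.11688082 0.07397868] 1.757718903772742 [ 0.05438807  0.72940013 -0.48527058  1.82902435  0.50052769  0.70845076
 -0.52729696] [-1.27981765 -0.82770626  4.69392935] [-0.37088829  0.44010355  0.29510349] 0.12459801283164772
```

Call:
{"api": "move_arm", "payload": {
  "steps": [
    [0,0,0.0002,-0.05],
    [0,0,0.0002,-0.1],
    [0,0,0.0002,-0.15],
    [0,0,0.0002,-0.18],
    [0,0,0.0002,-0.18]
  ]
}}

```text
clock: 10.2
ee_pos: [0.5511, 0.117, 0.0743]
tcp_rot: [0.7, 0.714, -0.001, 0.001]
wrist_force: [-2.4, -2.0, 6.2]
gripper_width: 0.125
grip_force: 76.6
```

Run:
```python
from h import *
s=arm.sense();print(s["ee_pos"],2*np.arctan2(s["tcp_rot"][1],s["tcp_rot"][0]),s["wrist_force"],s["ft_torque"],s["gripper_width"])
```

```text
[0.55110589 0.11697331 0.07427132] 1.5914451059170958 [-2.38070058 -1.97032832  6.24335768] [-0.4692601   0.40624529  1.59624816] 0.1253258408705067
```

Call:
{"api": "move_arm", "payload": {
  "steps": [
    [0,0,0,0],
    [0,0,0,0],
    [0,0,0,0],
    [0,0,0.04,0],
    [0,0,0.08,0]
  ],
  "fingers": 0.6
}}

```text
clock: 10.7
ee_pos: [0.5507, 0.117, 0.1531]
tcp_rot: [0.703, 0.711, -0.001, -0.001]
wrist_force: [0.8, -0.8, -0.3]
gripper_width: 0.8
grip_force: 0.0
```

Call:
{"api": "move_arm", "payload": {
  "steps": [
    [-0.045,-0.22,0,-0.3],
    [-0.045,-0.22,0,-0.3],
    [-0.045,-0.22,0,-0.3],
    [-0.045,-0.22,0,-0.3],
    [-0.045,-0.22,0,-0.3]
  ]
}}

```text
clock: 11.2
ee_pos: [0.5049, -0.1086, 0.1531]
tcp_rot: [0.804, 0.595, -0.002, 0.001]
wrist_force: [0.7, -0.4, -0.4]
gripper_width: 0.799
grip_force: 0.0
```

Call:
{"api": "move_arm", "payload": {
  "steps": [
    [-0.05,-0.24,0,-0.27],
    [-0.05,-0.24,0,-0.27],
    [-0.05,-0.24,0,-0.27],
    [-0.05,-0.24,-0.02,-0.27],
    [-0.05,-0.24,-0.06,-0.27]
  ]
}}

```text
clock: 11.7
ee_pos: [0.4604, -0.3369, 0.1092]
tcp_rot: [0.876, 0.482, 0.002, 0.005]
wrist_force: [1.3, 0.0, 0.1]
gripper_width: 0.798
grip_force: 0.0
```

Call:
{"api": "move_arm", "payload": {
  "steps": [
    [0,0,0,0],
    [0,0,0,0]
  ]
}}

```text
clock: 11.9
ee_pos: [0.458, -0.331, 0.1052]
tcp_rot: [0.875, 0.483, -0.0, -0.001]
wrist_force: [0.9, 1.7, 0.3]
gripper_width: 0.801
grip_force: 0.0
```

Run:
```python
from h import *
s=arm.sense();print(s["ee_pos"],2*np.arctan2(s["tcp_rot"][1],s["tcp_rot"][0]),s["qpos"])
im=snap("scene","s2.png");t=snap("top","t2.png")
cv2.imwrite("pics/c3.png",np.vstack([cv2.resize(im[110:220,200:400],(540,297),interpolation=2),cv2.resize(t[160:270,260:460],(540,297),interpolation=2)]))
```

```text
[ 0.45799949 -0.33104573  0.10522123] 1.0089015329917261 [ 0.80468111  0.66058143 -0.34282173  1.80309931  0.31164134  0.7341718
 -0.26727241]
```

View pics/c3.png

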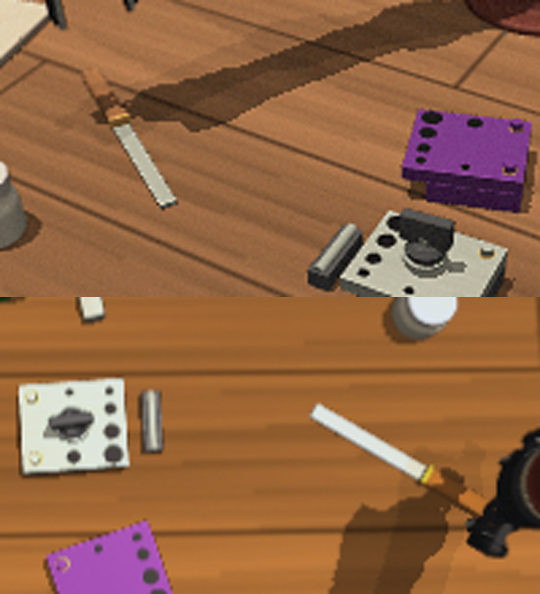

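Call:
{"api": "move_arm", "payload": {
  "steps": [
    [-0.003,-0.018,-0.05,0.015],
    [-0.003,-0.018,-0.08,0.015],
    [-0.003,-0.018,-0.101,0.015],
    [-0.003,-0.018,-0.101,0.015],
    [-0.003,-0.018,-0.101,0.015]
  ]
}}

```text
clock: 12.5
ee_pos: [0.4578, -0.3475, 0.0068]
tcp_rot: [0.87, 0.492, 0.001, 0.001]
wrist_force: [0.1, 0.3, 0.4]
gripper_width: 0.797
grip_force: 0.0
```

Run:
```python
from h import *
A=onz("scene",(261.9,185.2),.006);B=onz("scene",(243.7,154.4),.006);print(A,B,np.arctan2(*(A-B)[1::-1]),np.linalg.norm(A-B))
s=arm.sense();print(s["ee_pos"],s["wrist_force"])
```

```text
[ 0.57258741 -0.15931347  0.006     ] [ 0.48813125 -0.29457108  0.006     ] 1.0126216530788201 0.15945991570675289
[ 0.45782725 -0.34751281  0.00681787] [0.14891329 0.34867352 0.38428159]
```

Call:
{"api": "move_arm", "payload": {
  "steps": [
    [-0.002,-0.001,-0.003,0],
    [-0.002,-0.001,-0.003,0],
    [-0.002,-0.001,-0.003,0]
  ]
}}

```text
clock: 12.8
ee_pos: [0.4545, -0.3501, 0.0037]
tcp_rot: [0.871, 0.491, 0.0, 0.001]
wrist_force: [-0.5, 0.2, 0.9]
gripper_width: 0.8
grip_force: 0.0
```

Call:
{"api": "move_arm", "payload": {
  "steps": [
    [0,0,0,0],
    [0,0,0,0],
    [0,0,0,0],
    [0,0,0,0],
    [0,0,0,0]
  ],
  "fingers": -1
}}

```text
clock: 13.3
ee_pos: [0.4545, -0.35, 0.003]
tcp_rot: [0.871, 0.491, 0.0, 0.0]
wrist_force: [-0.1, -0.1, 3.2]
gripper_width: 0.236
grip_force: 61.4
```

Call:
{"api": "move_arm", "payload": {
  "steps": [
    [0,0,0.004,0],
    [0,0,0.008,0],
    [0,0,0.012,0],
    [0,0,0.012,0],
    [0,0,0.012,0]
  ]
}}

```text
clock: 13.8
ee_pos: [0.4539, -0.3496, 0.0146]
tcp_rot: [0.871, 0.491, -0.0, -0.0]
wrist_force: [0.5, -0.0, -2.8]
gripper_width: 0.239
grip_force: 60.6
```

Run:
```python
from h import *
s=arm.sense();print(s["ee_pos"],2*np.arctan2(s["tcp_rot"][1],s["tcp_rot"][0]),s["wrist_force"],s["ft_torque"],s["gripper_width"])
im=snap("scene","s3.png");t=snap("top","t3.png")
for n,I,z in(("top",t,.006),):
    hsv=cv2.cvtColor(I,cv2.COLOR_BGR2HSV); m=((hsv[...,1]<60)&(hsv[...,2]>110)).astype(np.uint8)*255
    m[:, :340]=0; m[:190]=0;m[260:]=0;m[:,440:]=0
    c=max(cv2.findContours(m,0,1)[0],key=cv2.contourArea);r=cv2.minAreaRect(c);b=cv2.boxPoints(r);print(b.round(1).tolist());print(np.array([onz(n,p,z) for p in b]).round(4).tolist())
cv2.imwrite("pics/c4.png",cv2.resize(im[90:220,200:400],(800,520),interpolation=2))
```

```text
[ 0.45394336 -0.34964251  0.01458169] 1.026983835231831 [ 0.4915859  -0.01667837 -2.81640277] [-0.22222405  0.11035028 -0.00045289] 0.23940751767724405
[[374.29998779296875, 203.8000030517578], [377.5, 198.5], [418.6000061035156, 222.60000610351562], [415.3999938964844, 227.89999389648438]]
[[0.5622, -0.1566, 0.006], [0.5791, -0.1672, 0.006], [0.5006, -0.2951, 0.006], [0.4839, -0.2843, 0.006]]
```

View pics/c4.png

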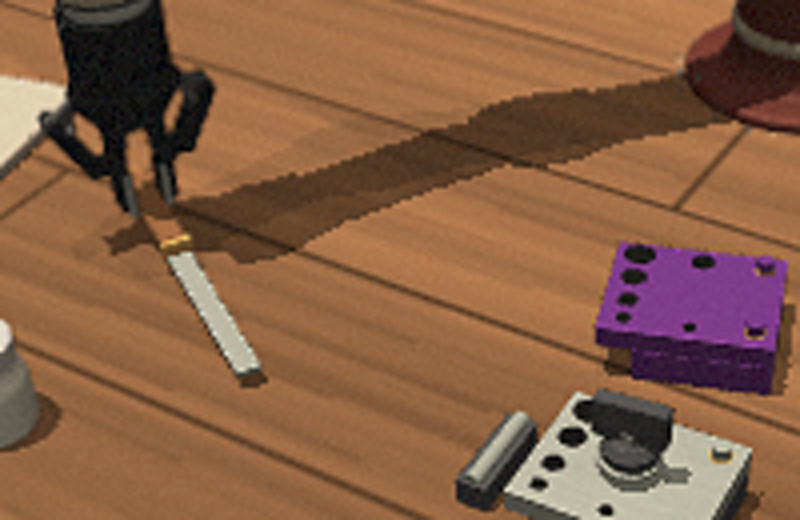

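Call:
{"api": "move_arm", "payload": {
  "steps": [
    [-0.016,0.05,0,0.14],
    [-0.016,0.1,0,0.28],
    [-0.016,0.149,0,0.28],
    [-0.016,0.149,0,0.28],
    [-0.016,0.149,0,0.28]
  ]
}}

```text
clock: 14.4
ee_pos: [0.4387, -0.1986, 0.0148]
tcp_rot: [0.793, 0.61, 0.0, -0.0]
wrist_force: [0.3, -1.7, -2.9]
gripper_width: 0.24
grip_force: 60.6
```

Run:
```python
from h import *
s=arm.sense();print(s["ee_pos"],2*np.arctan2(s["tcp_rot"][1],s["tcp_rot"][0]),s["wrist_force"],s["ft_torque"])
t=snap("top","t4.png")
z=s["ee_pos"][2]-.003+.006;print(z)
hsv=cv2.cvtColor(t,cv2.COLOR_BGR2HSV); m=((hsv[...,1]<60)&(hsv[...,2]>110)).astype(np.uint8)*255
m[:, :310]=0; m[:208]=0;m[270:]=0;m[:,420:]=0
for c in cv2.findContours(m,0,1)[0]:
  if cv2.contourArea(c)>60:
    r=cv2.minAreaRect(c);b=cv2.boxPoints(r);print(np.array([onz("top",p,z) for p in b]).round(4).tolist())
```

```text
[ 0.43867755 -0.19863983  0.01476332] 1.3114723549718055 [ 0.2993182  -1.66305639 -2.89688782] [-0.27519755 -0.01087669  0.02573568]
0.017763315539801677
[[0.4861, 0.017, 0.0178], [0.5049, 0.012, 0.0178], [0.4674, -0.1295, 0.0178], [0.4486, -0.1241, 0.0178]]
```

Call:
{"api": "move_arm", "payload": {
  "steps": [
    [0.008,0.028,0,0],
    [0.015,0.056,0,0],
    [0.015,0.056,0,0],
    [0.015,0.056,0.005,0],
    [0.015,0.056,0.007,0]
  ]
}}

```text
clock: 14.95
ee_pos: [0.4529, -0.1472, 0.0219]
tcp_rot: [0.795, 0.606, -0.001, 0.001]
wrist_force: [0.2, -0.3, -1.9]
gripper_width: 0.239
grip_force: 60.6
```

Call:
{"api": "move_arm", "payload": {
  "steps": [
    [0,0,0.005,0],
    [0,0,0.01,0],
    [0,0.001,0.015,0],
    [0,0.001,0.02,0],
    [0,0.001,0.02,0]
  ]
}}

```text
clock: 15.45
ee_pos: [0.4529, -0.1439, 0.0422]
tcp_rot: [0.794, 0.608, -0.0, 0.0]
wrist_force: [-0.8, -0.9, -3.5]
gripper_width: 0.243
grip_force: 60.1
```

Run:
```python
from h import *
s=arm.sense();print(s["ee_pos"],2*np.arctan2(s["tcp_rot"][1],s["tcp_rot"][0]),s["wrist_force"],s["ft_torque"])
im=snap("scene","s5.png");cv2.imwrite("pics/c5.png",cv2.resize(im[110:250,220:420],(800,560),interpolation=2))
```

```text
[ 0.45293871 -0.14389217  0.04224683] 1.3072139992073801 [-0.83230175 -0.87314866 -3.49052819] [-0.54066848  0.20531415  0.10610853]
```

View pics/c5.png

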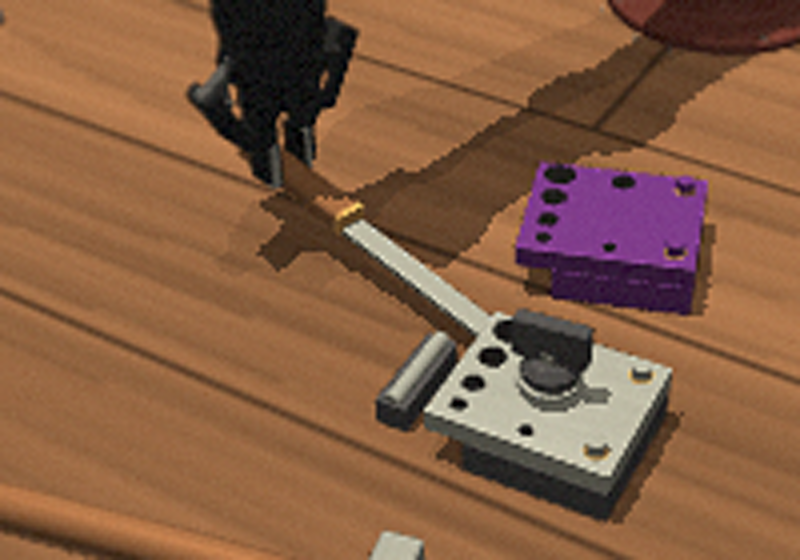

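Call:
{"api": "move_arm", "payload": {
  "steps": [
    [0,0.001,0.007,0],
    [0,0.002,0.014,0],
    [0.001,0.003,0.021,0],
    [0.001,0.004,0.028,0],
    [0.001,0.004,0.028,0]
  ]
}}

```text
clock: 16.0
ee_pos: [0.4543, -0.1394, 0.0705]
tcp_rot: [0.794, 0.608, 0.0, 0.0]
wrist_force: [-0.1, 0.3, -4.2]
gripper_width: 0.234
grip_force: 59.3
```

Call:
{"api": "move_arm", "payload": {
  "steps": [
    [0,0.002,0.007,0],
    [0,0.003,0.014,0],
    [0.001,0.005,0.021,0],
    [0.002,0.006,0.028,0],
    [0.002,0.006,0.028,0]
  ]
}}

```text
clock: 16.5
ee_pos: [0.4567, -0.1336, 0.0986]
tcp_rot: [0.794, 0.608, 0.001, 0.001]
wrist_force: [-0.6, -0.4, -3.8]
gripper_width: 0.237
grip_force: 58.8
```

Run:
```python
from h import *
s=arm.sense();print(s["ee_pos"],2*np.arctan2(s["tcp_rot"][1],s["tcp_rot"][0]),s["wrist_force"],s["ft_torque"])
im=snap("scene","s6.png");cv2.imwrite("pics/c6.png",cv2.resize(im[90:250,220:420],(700,560),interpolation=2))
```

```text
[ 0.45671355 -0.13360721  0.09860842] 1.3074944814772516 [-0.5520218  -0.44634098 -3.76142994] [-0.46394229  0.23945089  0.07807638]
```

View pics/c6.png

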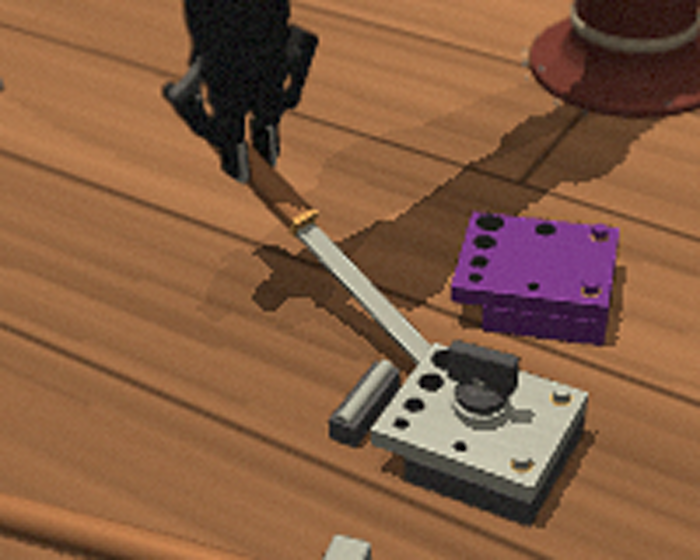

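Call:
{"api": "move_arm", "payload": {
  "steps": [
    [0,0,-0.003,0],
    [-0.006,-0.024,-0.003,0],
    [-0.013,-0.05,-0.003,0],
    [-0.015,-0.06,0.02,0],
    [-0.015,-0.06,0.045,0]
  ]
}}

```text
clock: 17.05
ee_pos: [0.4399, -0.1959, 0.1419]
tcp_rot: [0.796, 0.606, -0.001, -0.001]
wrist_force: [0.8, -0.7, -1.8]
gripper_width: 0.235
grip_force: 59.1
```

Call:
{"api": "move_arm", "payload": {
  "steps": [
    [0.04,0,0,0.1],
    [0.08,0,0,0.2],
    [0.12,0,0,0.315],
    [0.125,0,0,0.315],
    [0.125,0,-0.01,0.315]
  ]
}}

```text
clock: 17.55
ee_pos: [0.5681, -0.1931, 0.1326]
tcp_rot: [0.689, 0.725, 0.001, 0.001]
wrist_force: [-1.2, 0.3, -2.8]
gripper_width: 0.238
grip_force: 59.2
```

Call:
{"api": "move_arm", "payload": {
  "steps": [
    [0,0,0,0],
    [0,0,0,0]
  ]
}}

```text
clock: 17.75
ee_pos: [0.5639, -0.194, 0.1316]
tcp_rot: [0.689, 0.725, -0.001, -0.001]
wrist_force: [-0.2, -0.4, -2.1]
gripper_width: 0.23
grip_force: 59.2
```

Run:
```python
from h import *
s=arm.sense();print(s["ee_pos"],2*np.arctan2(s["tcp_rot"][1],s["tcp_rot"][0]),s["wrist_force"],s["ft_torque"])
im=snap("scene","s7.png");t=snap("top","t7.png")
p=s["ee_pos"]
for n,I in(("scene",im),("top",t)):
    x0,y0=(proj(n,p+[0,.12,-.05])).astype(int);print(n,x0,y0)
    hsv=cv2.cvtColor(I,cv2.COLOR_BGR2HSV); m=((hsv[...,1]<70)&(hsv[...,2]>100)).astype(np.uint8)*255
    M=np.zeros_like(m);M[y0-45:y0+45,x0-50:x0+50]=m[y0-45:y0+45,x0-50:x0+50]
    for c in cv2.findContours(M,0,1)[0]:
      if cv2.contourArea(c)>40: print(cv2.contourArea(c),cv2.boxPoints(cv2.minAreaRect(c)).round(1).tolist())
cv2.imwrite("pics/c7.png",np.hstack([cv2.resize(im[90:230,250:410],(420,368),interpolation=2),cv2.resize(t[150:260,260:380],(380,368),interpolation=2)]))
```

```text
[ 0.56394567 -0.19397277  0.13158033] 1.6209190870185544 [-0.2025717  -0.42749706 -2.05344778] [-0.23993691 -0.03109036 -0.02504588]
scene 286 171
61.5 [[326.0, 200.0], [335.0, 200.0], [335.0, 215.0], [326.0, 215.0]]
65.0 [[315.20001220703125, 207.39999389648438], [327.70001220703125, 191.1999969482422], [331.70001220703125, 194.3000030517578], [319.1000061035156, 210.39999389648438]]
262.0 [[267.20001220703125, 158.3000030517578], [270.29998779296875, 153.5], [317.79998779296875, 184.3000030517578], [314.70001220703125, 189.0]]
top 350 200
247.5 [[323.3999938964844, 201.5], [370.70001220703125, 196.3000030517578], [371.3999938964844, 202.60000610351562], [324.1000061035156, 207.89999389648438]]
108.5 [[313.0, 195.0], [319.0, 195.0], [319.0, 216.0], [313.0, 216.0]]
130.0 [[300.0, 190.0], [307.0, 190.0], [307.0, 222.0], [300.0, 222.0]]
```

View pics/c7.png

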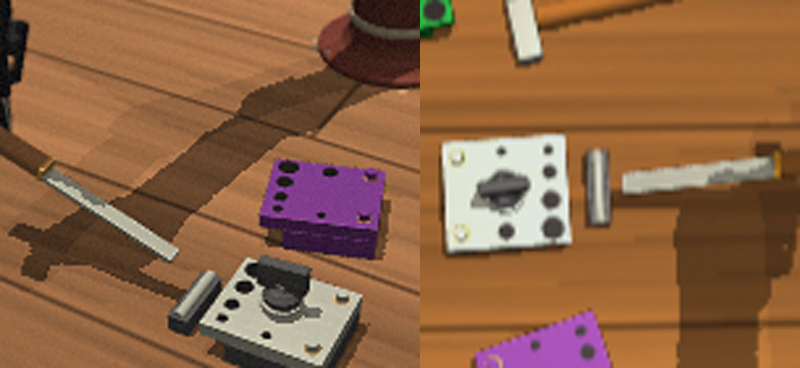

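Run:
```python
from h import *
A,e=two((323.75,204.7),(316.25,186.65));B,f=two((371,199.5),(268.75,155.9));d=A-B
print(A,e,B,f,np.linalg.norm(d),np.arctan2(d[1],d[0]),np.degrees(np.arcsin(-d[2]/np.linalg.norm(d))))
p=arm.sense()["ee_pos"];d=A-p;print(np.hypot(*d[:2]),d)
print("knob/plate/fulcrum:",onz("top",(316,205.5),.026))
```

```text
[0.554503   0.00541626 0.0588369 ] 0.0006086734503803548 [ 0.56142569 -0.12980949  0.1085155 ] 0.0007201021931113404 0.14422859821045952 1.6219452234053304 20.147824562864248
0.1997008507173189 [-0.01055331  0.19942181 -0.07374965]
knob/plate/fulcrum: [0.55671199 0.02809856 0.026     ]
```

Call:
{"api": "move_arm", "payload": {
  "steps": [
    [0,0.004,-0.0195,0],
    [0,0.006,-0.0195,0],
    [0,0.006,-0.0195,0],
    [0,0.02,-0.0246,0],
    [0,0.034,-0.0297,0]
  ]
}}

```text
clock: 18.35
ee_pos: [0.5665, -0.1589, 0.1034]
tcp_rot: [0.689, 0.725, 0.001, 0.001]
wrist_force: [0.1, 1.8, -1.8]
gripper_width: 0.234
grip_force: 59.2
```

Call:
{"api": "move_arm", "payload": {
  "steps": [
    [0,0.01,-0.0036,0],
    [0,0.02,-0.0072,0],
    [0,0.028,-0.0102,0],
    [0,0.028,-0.0102,0],
    [0,0.028,-0.0102,0]
  ]
}}

```text
clock: 18.85
ee_pos: [0.5661, -0.1315, 0.0926]
tcp_rot: [0.689, 0.725, -0.0, -0.0]
wrist_force: [-0.9, -0.3, -2.8]
gripper_width: 0.233
grip_force: 59.1
```

Run:
```python
from h import *
s=arm.sense();print(s["ee_pos"],2*np.arctan2(s["tcp_rot"][1],s["tcp_rot"][0]),s["wrist_force"],s["ft_torque"])
im=snap("scene","s8.png");cv2.imwrite("pics/c8.png",cv2.resize(im[120:250,250:410],(800,650)[:2],interpolation=2)[:600])
```

```text
[ 0.56606026 -0.13146774  0.09257707] 1.622333047991935 [-0.85521668 -0.26677717 -2.84528743] [-0.20872302 -0.02544991 -0.03537774]
```

Call:
{"api": "move_arm", "payload": {
  "steps": [
    [0,-0.001,-0.005,0],
    [0,-0.002,-0.01,0],
    [0,-0.003,-0.015,0],
    [0,-0.004,-0.02,0],
    [0,-0.004,-0.02,0]
  ]
}}

```text
clock: 19.4
ee_pos: [0.5665, -0.136, 0.0722]
tcp_rot: [0.689, 0.724, 0.0, 0.0]
wrist_force: [0.6, -1.8, 1.1]
gripper_width: 0.234
grip_force: 59.8
```

Call:
{"api": "move_arm", "payload": {
  "steps": [
    [0,-0.001,-0.005,0],
    [0,-0.002,-0.01,0],
    [0,-0.003,-0.015,0],
    [0,-0.003,-0.02,0],
    [0,-0.003,-0.02,0]
  ]
}}

```text
clock: 19.9
ee_pos: [0.5672, -0.1415, 0.0535]
tcp_rot: [0.689, 0.724, -0.001, 0.002]
wrist_force: [0.9, -4.7, 8.5]
gripper_width: 0.235
grip_force: 61.3
```

Run:
```python
from h import *
s=arm.sense();print(s["ee_pos"],s["wrist_force"],s["ft_torque"])
im=snap("scene","s9.png")
import numpy as np
d=np.abs(cv2.imread("pics/s9.png").astype(int)-cv2.imread("pics/s7.png")).sum(2)[195:235,335:390];print((d>60).sum())
cv2.imwrite("pics/c9.png",cv2.resize(im[120:250,250:410],(720,585),interpolation=2))
```

```text
[ 0.56719296 -0.14151014  0.05352628] [ 0.90020734 -4.74043049  8.52215511] [-0.46932612  0.03049781 -0.03101413]
199
```

View pics/c9.png

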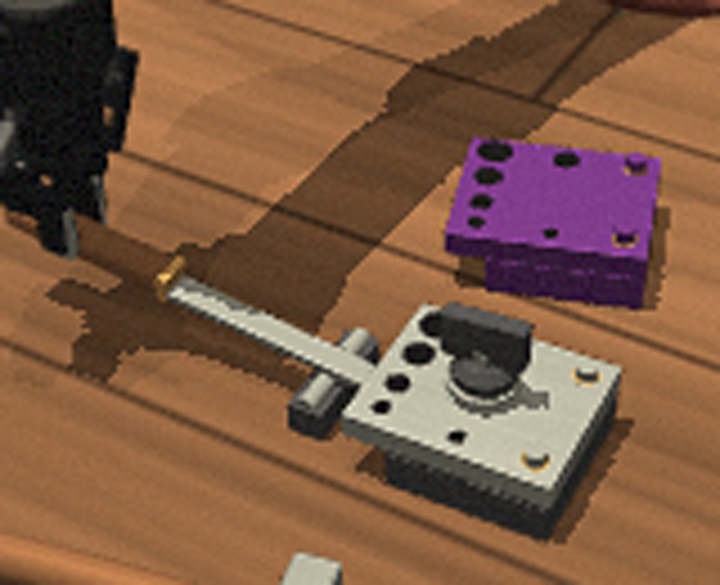

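Call:
{"api": "move_arm", "payload": {
  "steps": [
    [0,0,-0.005,0],
    [0,-0.001,-0.01,0],
    [0,-0.001,-0.015,0],
    [0,-0.001,-0.018,0],
    [0,-0.001,-0.018,0]
  ]
}}

```text
clock: 20.45
ee_pos: [0.5674, -0.1447, 0.0358]
tcp_rot: [0.69, 0.724, -0.001, 0.003]
wrist_force: [0.2, -7.2, 8.1]
gripper_width: 0.239
grip_force: 62.1
```

Run:
```python
from h import *
s=arm.sense();print(s["ee_pos"],s["wrist_force"],s["ft_torque"])
im=snap("scene","s10.png");cv2.imwrite("pics/a.png",im)
# lip upper-edge shift: compare plate corner rows (right corner of plate) between images
for f in("s7","s9","s10"):
    g=cv2.cvtColor(cv2.imread(f"pics/{f}.png"),cv2.COLOR_BGR2GRAY)
    print(f,[int(np.argmax(g[y0:y0+40,x]>150))+y0 for x,y0 in((384,190),(380,190))],[int(v) for v in g[195:216,386]],[int(v) for v in g[220:245,365]])
```

```text
[ 0.56741686 -0.14474398  0.03584246] [ 0.20313535 -7.23073348  8.05948674] [-1.03380238e+00  9.82652698e-05  3.61522434e-02]
s7 [201, 200] [137, 128, 124, 119, 117, 113, 128, 195, 198, 181, 81, 60, 64, 61, 39, 34, 38, 60, 38, 48, 44] [193, 192, 194, 200, 195, 193, 209, 66, 79, 77, 82, 77, 34, 29, 38, 44, 39, 33, 53, 121, 116, 114, 121, 115, 92]
s9 [201, 199] [132, 132, 125, 122, 118, 113, 172, 191, 191, 135, 59, 68, 68, 49, 35, 35, 35, 60, 40, 50, 51] [196, 193, 197, 202, 196, 194, 133, 77, 80, 84, 72, 75, 30, 40, 33, 33, 31, 35, 58, 122, 115, 118, 121, 122, 93]
s10 [200, 198] [139, 131, 125, 124, 118, 175, 194, 194, 181, 73, 62, 64, 53, 40, 35, 36, 39, 40, 43, 47, 47] [194, 156, 203, 195, 196, 135, 76, 80, 80, 72, 41, 79, 28, 37, 35, 41, 40, 37, 52, 120, 117, 119, 120, 120, 96]
```

Call:
{"api": "move_arm", "payload": {
  "steps": [
    [0,0,-0.003,0],
    [0,0,-0.006,0],
    [0,0,-0.008,0],
    [0,0,-0.008,0]
  ]
}}

```text
clock: 20.9
ee_pos: [0.5675, -0.1455, 0.0282]
tcp_rot: [0.69, 0.724, -0.002, 0.004]
wrist_force: [-0.6, -8.0, 10.4]
gripper_width: 0.24
grip_force: 62.6
```

Call:
{"api": "move_arm", "payload": {
  "steps": [
    [0,0,-0.002,0],
    [0,0,-0.004,0],
    [0,0,-0.004,0]
  ]
}}

```text
clock: 21.2
ee_pos: [0.5677, -0.1457, 0.0248]
tcp_rot: [0.69, 0.724, -0.002, 0.004]
wrist_force: [-0.2, -8.5, 14.0]
gripper_width: 0.235
grip_force: 63.2
```

Call:
{"api": "move_arm", "payload": {
  "steps": [
    [0,0,-0.002,0],
    [0,0,-0.004,0],
    [0,0,-0.004,0]
  ]
}}

```text
clock: 21.5
ee_pos: [0.5682, -0.1458, 0.0224]
tcp_rot: [0.69, 0.724, -0.002, 0.005]
wrist_force: [-2.0, -7.9, 22.6]
gripper_width: 0.24
grip_force: 64.5
```

Call:
{"api": "move_arm", "payload": {
  "steps": [
    [0,0,-0.003,0],
    [0,0,-0.003,0],
    [0,0,-0.003,0]
  ]
}}

```text
clock: 21.8
ee_pos: [0.5686, -0.146, 0.0207]
tcp_rot: [0.69, 0.724, -0.002, 0.006]
wrist_force: [-4.9, -9.4, 28.9]
gripper_width: 0.238
grip_force: 65.6
```

Run:
```python
from h import *
s=arm.sense();print(s["ee_pos"],s["wrist_force"],s["ft_torque"])
im=snap("scene","s11.png")
for f in("s7","s9","s10","s11"):
    g=cv2.cvtColor(cv2.imread(f"pics/{f}.png"),cv2.COLOR_BGR2GRAY).astype(np.uint8)
    # near plate edge profile along several columns: subpixel 120-crossing
    r=[]
    for x in range(355,372):
        c=g[212:236,x].astype(float);k=max(i for i in range(1,24) if c[i-1]>130>=c[i]) if any(c[i-1]>130>=c[i] for i in range(1,12)) else 0
        k=[i for i in range(1,16) if c[i-1]>130>=c[i]][-1:]; 
        if k: k=k[0]; r.append(212+k-1+(c[k-1]-130)/(c[k-1]-c[k]))
    print(f,np.mean(r).round(2),len(r))
```

```text
[ 0.56858709 -0.14596303  0.02066227] [-4.89562094 -9.42001218 28.93950881] [-1.44170458  0.96009258  0.04898102]
s7 223.82 17
s9 223.79 17
s10 223.92 17
s11 223.68 17
```

Run:
```python
from h import *
def M(P): return proj("scene",P)
print("7mm shift px:",M((.55,.178,.048))-M((.55,.178,.041)))
for f in("s7","s9","s10","s11"):
    g=cv2.cvtColor(cv2.imread(f"pics/{f}.png"),cv2.COLOR_BGR2GRAY).astype(float);r=[];q=[]
    for x in range(372,387):
        c=g[188:210,x];k=[i for i in range(1,22) if c[i-1]<155<=c[i]][:1]
        if k: k=k[0]; r.append(188+k-1+(155-c[k-1])/(c[k]-c[k-1]))
    for x in range(345,373):
        c=g[205:240,x];k=[i for i in range(1,35) if c[i-1]>135>=c[i]][-1:]
        k=[i for i in range(1,30) if c[i-1]>130>=c[i] and c[i+1]<100 and c[i-1]>150 or (c[i-1]>130>=c[i] and c[i+1]<100)][-1:]
        if k: k=k[0]; q.append(205+k-1+(c[k-1]-130)/(c[k-1]-c[k]))
    print(f,np.round(r,1).tolist(),np.round(q,1).tolist())
```

```text
7mm shift px: [ 0.22962473 -2.10170632]
s7 [196.8, 197.3, 197.7, 197.8, 198.1, 198.7, 198.5, 199.1, 199.4, 199.5, 199.9, 200.4, 200.5, 200.9, 201.4] [219.5, 219.5, 220.0, 220.5, 220.6, 221.2, 221.6, 221.6, 222.5, 222.6, 222.8, 223.5, 223.5, 224.1, 224.5, 224.5, 225.2, 225.5, 225.6, 226.3, 226.6, 226.8, 227.6, 227.6, 228.0, 228.6, 228.5, 228.5]
s9 [196.4, 196.5, 196.8, 197.4, 197.5, 197.7, 198.4, 198.6, 198.7, 199.5, 199.6, 199.7, 200.3, 200.6, 200.7] [218.7, 219.4, 219.5, 219.7, 220.5, 220.6, 220.8, 221.5, 221.5, 222.1, 222.5, 222.6, 223.3, 223.6, 223.7, 224.5, 224.6, 224.8, 225.6, 225.6, 226.1, 226.6, 226.6, 227.2, 227.5, 227.6, 228.3, 228.1]
s10 [195.4, 195.4, 195.7, 196.4, 196.5, 196.7, 197.4, 197.6, 197.8, 198.5, 198.6, 198.7, 199.3, 199.6, 199.6] [217.7, 218.5, 218.6, 218.6, 219.5, 219.5, 219.8, 220.5, 220.6, 221.1, 221.6, 221.6, 222.3, 222.6, 222.7, 223.5, 223.6, 223.9, 224.6, 224.6, 225.1, 225.6, 225.5, 226.2, 226.6, 226.6, 227.4, 227.5]
s11 [194.4, 194.7, 195.4, 195.4, 195.7, 196.4, 196.5, 196.7, 197.4, 197.6, 197.7, 198.4, 198.6, 198.7, 199.2] [217.5, 217.5, 217.6, 218.5, 218.6, 218.9, 219.5, 219.5, 220.1, 220.6, 220.6, 221.3, 221.6, 221.7, 222.5, 222.6, 222.8, 223.6, 223.6, 224.1, 224.6, 224.6, 225.2, 225.6, 225.5, 226.3, 226.6, 226.5]
```

Call:
{"api": "move_arm", "payload": {
  "steps": [
    [0,0,0.004,0],
    [0,0,0.007,0],
    [0,0,0.01,0],
    [0,0,0.012,0],
    [0,0,0.012,0]
  ]
}}

```text
clock: 22.35
ee_pos: [0.5666, -0.1454, 0.0276]
tcp_rot: [0.69, 0.723, -0.002, 0.003]
wrist_force: [2.6, -6.9, -2.5]
gripper_width: 0.239
grip_force: 61.9
```

Run:
```python
from h import *
s=arm.sense();print(s["ee_pos"],s["wrist_force"],s["ft_torque"],2*np.arctan2(s["tcp_rot"][1],s["tcp_rot"][0]))
```

```text
[ 0.56658441 -0.14539565  0.02763613] [ 2.55962722 -6.86965821 -2.49022234] [-1.87747235 -0.55196706 -0.3458709 ] 1.6176162282253421
```

Call:
{"api": "move_arm", "payload": {
  "steps": [
    [0,-0.006,0,0],
    [0,-0.015,0,0],
    [0,-0.025,0.001,0],
    [0,-0.035,0.002,0],
    [0,-0.035,0.002,0]
  ]
}}

```text
clock: 22.85
ee_pos: [0.5645, -0.177, 0.0285]
tcp_rot: [0.689, 0.724, -0.002, -0.001]
wrist_force: [-0.3, -0.2, -2.8]
gripper_width: 0.237
grip_force: 61.7
```

Run:
```python
from h import *
s=arm.sense();print(s["ee_pos"],s["wrist_force"],s["ft_torque"])
im=snap("scene","s12.png");t=snap("top","t12.png")
for f in("s11","s12"):
    g=cv2.cvtColor(cv2.imread(f"pics/{f}.png"),cv2.COLOR_BGR2GRAY).astype(float);r=[]
    for x in range(372,387):
        c=g[188:210,x];k=[i for i in range(1,22) if c[i-1]<155<=c[i]][:1]
        if k: k=k[0]; r.append(188+k-1+(155-c[k-1])/(c[k]-c[k-1]))
    print(f,np.mean(r))
for n,I in(("scene",im),("top",t)):
    hsv=cv2.cvtColor(I,cv2.COLOR_BGR2HSV); m=((hsv[...,1]<70)&(hsv[...,2]>100)).astype(np.uint8)*255
    x0,y0=proj(n,s["ee_pos"]+[-.006,.12,.005]).astype(int)
    M=np.zeros_like(m);M[y0-35:y0+35,x0-45:x0+45]=m[y0-35:y0+35,x0-45:x0+45]
    for c in cv2.findContours(M,0,1)[0]:
      if cv2.contourArea(c)>40: print(n,cv2.contourArea(c),cv2.boxPoints(cv2.minAreaRect(c)).round(1).tolist())
```

```text
[ 0.5644595  -0.17704207  0.02853672] [-0.31455545 -0.19242776 -2.76714495] [-0.24072188  0.01370557 -0.01596669]
s11 196.8656911241487
s12 196.8699450910587
scene 133.0 [[326.0, 192.0], [339.0, 192.0], [339.0, 215.0], [326.0, 215.0]]
scene 235.0 [[276.79998779296875, 188.6999969482422], [279.0, 180.0], [331.3999938964844, 193.39999389648438], [329.20001220703125, 202.10000610351562]]
top 329.5 [[312.0, 195.0], [359.0, 195.0], [359.0, 216.0], [312.0, 216.0]]
top 248.0 [[298.0, 190.0], [307.0, 190.0], [307.0, 222.0], [298.0, 222.0]]
```

Call:
{"api": "move_arm", "payload": {
  "steps": [
    [0,0,0.015,0],
    [-0.005,-0.01,0.025,0],
    [-0.01,-0.05,0.025,0],
    [-0.02,-0.09,0.025,0],
    [-0.02,-0.09,0.025,0]
  ]
}}

```text
clock: 23.45
ee_pos: [0.5423, -0.2763, 0.0553]
tcp_rot: [0.693, 0.721, -0.004, 0.002]
wrist_force: [-1.0, -1.4, -2.8]
gripper_width: 0.24
grip_force: 61.7
```

Call:
{"api": "move_arm", "payload": {
  "steps": [
    [0,0,0,0],
    [0,0,0,0]
  ]
}}

```text
clock: 23.65
ee_pos: [0.5465, -0.2639, 0.0556]
tcp_rot: [0.689, 0.725, 0.001, 0.0]
wrist_force: [0.3, 0.4, -2.5]
gripper_width: 0.236
grip_force: 61.7
```

Run:
```python
from h import *
s=arm.sense();print(s["ee_pos"],s["wrist_force"],s["ft_torque"])
im=snap("scene","s13.png");t=snap("top","t13.png")
E={}
for n,I in(("scene",im),("top",t)):
    hsv=cv2.cvtColor(I,cv2.COLOR_BGR2HSV); m=((hsv[...,1]<70)&(hsv[...,2]>100)).astype(np.uint8)*255
    x0,y0=proj(n,s["ee_pos"]+[-.006,.13,.005]).astype(int)
    M=np.zeros_like(m);M[y0-30:y0+30,x0-40:x0+40]=m[y0-30:y0+30,x0-40:x0+40]
    c=max(cv2.findContours(M,0,1)[0],key=cv2.contourArea);b=cv2.boxPoints(cv2.minAreaRect(c));print(n,cv2.contourArea(c),b.round(1).tolist())
    i=np.argsort([np.linalg.norm(b[k]-b[(k+1)%4]) for k in range(4)])[:2]
    mids=sorted([(b[k]+b[(k+1)%4])/2 for k in i],key=lambda p:p[0]); E[n]=mids if n=="top" else mids[::-1]
A,e=two(E["top"][0],E["scene"][0]);B,f=two(E["top"][1],E["scene"][1]);d=A-B
print(A,e,B,f,np.linalg.norm(d),np.degrees(np.arcsin(-d[2]/np.linalg.norm(d))))
print("jar",onz("top",(419,160),.07))
```

```text
[ 0.5464844  -0.26389757  0.05562371] [ 0.28518691  0.4479867  -2.51057182] [-0.19275057 -0.07584878 -0.00114912]
scene 192.5 [[254.8000030517578, 162.60000610351562], [256.29998779296875, 158.10000610351562], [304.29998779296875, 174.10000610351562], [302.79998779296875, 178.60000610351562]]
top 264.0 [[340.6000061035156, 207.1999969482422], [388.70001220703125, 204.3000030517578], [389.1000061035156, 210.89999389648438], [341.0, 213.8000030517578]]
[ 0.53606896 -0.04525892  0.05790313] 0.001737956312375709 [ 0.54413783 -0.19283725  0.05890566] 0.002900275540769823 0.14780214540988712 0.3886359078332191
jar [ 0.68739543 -0.28866697  0.07      ]
```

Call:
{"api": "move_arm", "payload": {
  "steps": [
    [0,0,-0.015,0],
    [0,0,-0.03,0],
    [0,0,-0.04,0],
    [0,0,-0.045,0],
    [0,0,-0.047,0]
  ]
}}

```text
clock: 24.25
ee_pos: [0.5455, -0.2643, 0.0064]
tcp_rot: [0.689, 0.725, -0.0, -0.001]
wrist_force: [-0.4, 0.4, -2.2]
gripper_width: 0.236
grip_force: 61.7
```

Call:
{"api": "move_arm", "payload": {
  "steps": [
    [0,0,-0.002,0],
    [0,0,-0.003,0],
    [0,0,-0.004,0],
    [0,0,-0.004,0]
  ]
}}

```text
clock: 24.65
ee_pos: [0.5462, -0.2648, 0.0039]
tcp_rot: [0.689, 0.725, 0.0, 0.0]
wrist_force: [-0.4, 1.0, -2.6]
gripper_width: 0.239
grip_force: 61.7
```

Call:
{"api": "move_arm", "payload": {
  "steps": [
    [0,0,-0.001,0],
    [0,0,-0.0015,0],
    [0,0,-0.002,0],
    [0,0,-0.002,0]
  ]
}}

```text
clock: 25.05
ee_pos: [0.5463, -0.2648, 0.0029]
tcp_rot: [0.689, 0.725, -0.0, 0.0]
wrist_force: [-1.4, 0.5, 4.3]
gripper_width: 0.242
grip_force: 62.7
```

Call:
{"api": "move_arm", "payload": {
  "steps": [
    [0,0,-0.0005,0],
    [0,0,-0.001,0],
    [0,0,-0.001,0]
  ]
}}

```text
clock: 25.35
ee_pos: [0.5464, -0.2648, 0.0029]
tcp_rot: [0.689, 0.725, -0.0, 0.001]
wrist_force: [-3.7, 0.8, 10.6]
gripper_width: 0.233
grip_force: 63.4
```

Touching the bench (10 N). Release, then back straight up.

Call:
{"api": "move_arm", "payload": {
  "steps": [
    [0,0,0.001,0],
    [0,0,0.001,0],
    [0,0,0.001,0],
    [0,0,0.001,0],
    [0,0,0.001,0]
  ],
  "fingers": 0.1
}}

```text
clock: 25.85
ee_pos: [0.546, -0.2646, 0.0014]
tcp_rot: [0.689, 0.725, 0.0, -0.0]
wrist_force: [-0.1, -0.7, 0.4]
gripper_width: 0.552
grip_force: 0.0
```

Call:
{"api": "move_arm", "payload": {
  "steps": [
    [0,0,0.02,0],
    [0,0,0.05,0],
    [0,0,0.1,0],
    [0,0,0.15,0],
    [0,0,0.15,0]
  ]
}}

```text
clock: 26.35
ee_pos: [0.5512, -0.2655, 0.1593]
tcp_rot: [0.689, 0.725, 0.003, 0.007]
wrist_force: [1.2, -0.3, 0.1]
gripper_width: 0.551
grip_force: 0.0
```

Run:
```python
from h import *
s=arm.sense();print(s["ee_pos"],s["wrist_force"],s["gripper_width"])
im=snap("scene","s14.png");t=snap("top","t14.png");E={}
for n,I in(("scene",im),("top",t)):
    hsv=cv2.cvtColor(I,cv2.COLOR_BGR2HSV); m=((hsv[...,1]<70)&(hsv[...,2]>100)).astype(np.uint8)*255
    x0,y0=proj(n,[.54,-.12,.005]).astype(int)
    M=np.zeros_like(m);M[y0-30:y0+30,x0-40:x0+40]=m[y0-30:y0+30,x0-40:x0+40]
    c=max(cv2.findContours(M,0,1)[0],key=cv2.contourArea);b=cv2.boxPoints(cv2.minAreaRect(c))
    i=np.argsort([np.linalg.norm(b[k]-b[(k+1)%4]) for k in range(4)])[:2]
    mids=sorted([(b[k]+b[(k+1)%4])/2 for k in i],key=lambda p:p[0]); E[n]=mids if n=="top" else mids[::-1]
for k in(0,1):print(two(E["top"][k],E["scene"][k]))
g=cv2.cvtColor(im,cv2.COLOR_BGR2GRAY).astype(float);r=[]
for x in range(372,387):
    c=g[188:210,x];k=[i for i in range(1,22) if c[i-1]<155<=c[i]][:1]
    if k: k=k[0]; r.append(188+k-1+(155-c[k-1])/(c[k]-c[k-1]))
print("plate edge",np.mean(r))
# stand / jar / hammer / caliper unchanged vs start (top view)
d=np.abs(t.astype(int)-cv2.imread("pics/t0.png")).sum(2)>90
for nm,(x,y,w,h) in dict(jar=(403,150,30,28),hammer=(283,135,90,35),caliper=(200,228,30,68),stand=(186,160,32,30),knob=(272,196,28,22)).items():print(nm,d[y:y+h,x:x+w].sum())
a=cv2.imread("pics/s12.png");print("knob diff before/after pry", (np.abs(im.astype(int)-a).sum(2)>90)[180:216,340:376].sum())
```

```text
[ 0.55117778 -0.26546047  0.15928084] [ 1.15767808 -0.31382091  0.14373264] 0.5511795703963945
(array([ 0.53617979, -0.04611489,  0.00467136]), np.float64(0.0017596052644207208))
(array([ 0.54348666, -0.19354364,  0.0051787 ]), np.float64(0.0009542144272201789))
plate edge 196.91121498078186
jar 66
hammer 0
caliper 0
stand 0
knob 126
knob diff before/after pry 0
```

Run:
```python
from h import *
a=cv2.imread("pics/s14.png").astype(int);b=cv2.imread("pics/s0.png")
print("jar",(np.abs(a-b).sum(2)>120)[165:205,180:212].sum())
s=arm.sense();print(s["clock"]);print(arm.job_done())
```

```text
jar 0
26.45
the job is handed in; nothing more can be done
None
```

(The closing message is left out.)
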